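# Seat the chasing board against the fences and lock the cam

## Task

Get the brass-faced wooden board ready for chasing: push it along the base, without lifting it, until it sits fully home and square in the corner of the two steel fences, tight against both. Then swing the cam lever round until the cam bears firmly on the side of the board and stays locked. Leave the other things on the bench as they are.

Things in the scene. Friction and masses are not known exactly. Their poses are not given: they have to be found in the camera images.
- board_mid (a point): the chasing board: a wooden block 120 mm long (its x), 100 mm wide (its y) and 25 mm thick, with a brass rosette sheet nailed on top; about 0.35 kg. It lies loose on the jig's base, in front of the cam, its x roughly along the jig's x. The point is its very centre, 12.5 mm above the base. Seated, the point lies at x -60, y -50 mm in the jig's frame.
- board: the same board; origin at the centre of its underside, z up
- jig: the work-holding board fixed on the bench: plywood base 18 mm thick, 300 x 210 mm, from x -270 to +30 and y -175 to +35 mm. Origin: on the base's top face, at the inner corner where the planes of the two fences meet. z up; x points away from the robot, y to the left. The board belongs in that corner, at negative x and y.
- far_fence (a point): middle of the working face of the far fence, a steel bar 16 mm thick and 15 mm high; its face lies in the jig's plane x = 0, from y -112 to -12 mm
- left_fence (a point): middle of the working face of the left fence, a steel bar 16 mm thick and 15 mm high; its face lies in the jig's plane y = 0, from x -247 to -12 mm. The board enters from the near end, between this fence and the cam, with 6 to 8 mm to spare while the cam is open.
- cam_lever (a joint): angle of the cam lever about its upright pivot: 0 fully open, growing clockwise seen from above to a stop at 1.5 rad. At value q the lever points (-sin(0.2+q), -cos(0.2+q)) in the jig's x, y: right when open, towards the robot when locked. Stays where it is left (friction 0.12 N m). The cam meets a seated board at 1.25 rad, then stiffens (about 10 N at the grip) and is locked from 1.35 rad on; turning it to the stop does no harm.
- cam_pivot (a point): on the pivot axis of the cam lever, 31 mm above the base, at the height of the lever's axis; fixed to the jig at x -45, y -131 mm. Below the lever sits the cam: an eccentric steel disc of 22 mm radius, its centre 9 mm off the pivot, 3 to 23 mm above the base, which turns with the lever and presses on the right-hand side of the board
- lever_grip (a point): middle of the black plastic grip of the cam lever, on its axis, 80 mm from the pivot and 31 mm above the base. The grip is a level round bar 18 mm thick, from 49 to 115 mm from the pivot; between pivot and grip the steel arm is 12 mm thick.
- hammer: bystander: chasing hammer lying left of the jig, 220 mm long, 27 mm high; origin under its head, handle towards its -x
- punch_block: bystander: wooden block 100 x 70 x 45 mm with upright steel punches, up to 125 mm high in all; origin under its centre
- ring_pull: bystander: brass ring pull lying flat, 90 mm long, 14 mm high; origin under its round rose, ring towards its +x
- back_plates: bystander: stack of four brass drawer back plates, 90 x 36 mm, 10 mm high; origin under its centre
- pitch_bowl: bystander: iron pitch bowl on a rubber ring, 140 mm across, 80 mm high; origin under its centre
- wax_jar: bystander: amber glass jar with metal lid, 60 mm across, 65 mm high; origin under its centre
- mug: bystander: white mug, 76 mm across, 85 mm high; origin under its centre
There are look-alikes about, which are no part of the job. Leave any red look-alike of the board alone.

How it is judged:
By the outcome, as a careful person would: the job done as asked, in the order asked, and still so for the second after the job is handed in, with the robot touching nothing.
It also fails if it takes over 64 s, if anything falls off the work surface, if the arm or the gripper's body presses on something with over 40 N, if the wrist force passes 120 N, or if a joint passes its speed limit or range.

## Robot

A 6-joint arm with a two-finger parallel gripper is mounted at the origin on the work surface. World frame = base frame: x ahead of the robot, y to its left, z up, the work surface at z = 0. Lengths are in m, angles in degrees, forces in N, time in s.
With the tool pointing down it reaches from about 0.25 to 0.725 m from the base axis. Payload 4 kg.
Tool frame: the origin (TCP) lies at the very end of the fingers, on their centre line; the grasp point (between the pads) lies behind it (pinch_z is the z of the grasp point in the tool frame, in m); z points along the fingers, y is the line along which they close (so a half turn about z gives the same grasp; the last joint's range is limited). The gripper opens to 85 mm and grips with 20 to 120 N. Pads are 22 mm wide; open, the fingers measure 114 mm over their backs; the gripper's body (76 mm by 85 mm) begins 54 mm behind the grasp point. The pads swing forward as they close: fully open they stand 13 mm farther back than shut.
Start: joints at [71.161, 13.785, 0.286, 76.501, 0, 90], TCP at [0.161, 0.473, 0.231] pointing down, gripper open.
Joint ranges: [-155.79, 155.79], [-60.16, 107.12], [-62.33, 73.08], [-114, 123.19], [-81.49, 82.49], [-180, 180]. Speed limits (degrees/s): [159.86, 159.86, 180, 180, 180, 180].

## Interface

Orientations are given as a 3x3 rotation matrix whose columns are the frame's x, y, z axes.
In Python, from station import * gives the robot as it stands. The module is installed in compiled form; this text tells all that it offers.
- The arm moves only by the tool arm_command, never from a script. Its arguments are lists of equal length, an entry for each row: "travel": the shift along the tool's x, y, z in mm, a list of three; "angular": the turn, a rotation vector about the tool's x, y, z in rad, a list of three; "claw": the closure, from -1 (fully open) to 1 (shut). In form: {"travel": [[tx, ty, tz], ...], "angular": [[wx, wy, wz], ...], "claw": [claw, ...]}. A call has 1 to 20 rows; each row shifts and turns the commanded pose from where the row before left it, along the tool's axes as they then stand; what a row does not reach is not made up. A row lasts 1/8 s, in which the tool goes at most 62.5 mm and 10.7 degrees, less where a joint would pass 70% of its speed; a pose out of reach is approached as far as the arm can. A call with a gripper value outside its range is refused whole. The fingers move at their own pace and stop on an object; "grip_force" is the grip in N (left out, the last holds). Time passes only in rows, so rows that do not move let the fingers close. It gives the time, the measured TCP pose, the force, the opening and the grip force at its end, in the units of the state.
- get_obs(): the state, without advancing time (a new reading comes with each control period).
- capture(name): name is "scene" or "top" or "wrist"; returns a dict with "image" (480x640x3 uint8, red, green, blue), "fx", "fy", "cx", "cy" (pixels), "T" (4x4, takes a point from camera to world coordinates). Camera axes: x right, y up, looking along -z (the intrinsics and any distortion apply to the point x, -y, -z); pixel columns grow to the right and rows downward; lengths in m; the calibration is good to about 2 mm. A picture is of the moment at which its call begins. There is no depth.
- sign_off(): hands the job in; it is judged then, once.
The state is a dict: "clock": time; "qpos": joint angles; "qd": joint speeds; "effort": joint torques, N m; "tcp_pos": TCP position; "tcp_rot": TCP orientation; "wrist_force": force on the tool from outside, world axes, zero at the start; "wrist_torque": the same for the moment, N m; "grip_width": finger opening in m; "finger_force": force on a finger pad.
Only numpy, scipy, OpenCV 4.12 (cv2) and the standard library are available. Lean on these libraries where they do the work, as an engineer would, in place of code of your own. Each camera call takes 0.05 s, during which the arm holds its last target. There are 200 camera calls.

## Working session

There is one attempt and no reset: what is moved stays moved. The work goes in short steps, Python scripts to look and compute and a tool call to move; the robot and the scene stay as the last step left them, time stands still between calls to the robot, and variables do not carry over. Pictures are saved under pics/ and viewed, at most 10 in all, crops included, and the job is handed in when it is done.

Besides the shell and the picture viewer there is one more tool, called after "Call:" by a JSON object that holds its "fn" and its "kwargs", one argument or row to a line. arm_command: Moves the arm, as the interface text tells. Its arguments: {"type":"object","properties":{"travel":{"type":"array"},"angular":{"type":"array"},"claw":{"type":"array"},"grip_force":{"type":"number"}},"required":["travel","angular","claw"]}

```bash
mkdir -p pics
python3 - <<'E'
from station import *
import cv2,numpy as np
for n in("scene","top"):
    c=capture(n); cv2.imwrite(f"pics/{n}0.png",c["image"][:,:,::-1]); print(n,c["fx"],c["fy"],c["cx"],c["cy"],[k for k in c]); print(np.round(c["T"],4).tolist())
o=get_obs();print(o)
E
```

```text
scene 621.0615880100792 621.0615880100792 314.5478527080699 236.25962377670314 ['image', 'fx', 'fy', 'cx', 'cy', 'T']
[[0.7935, -0.4652, 0.3924, 1.0991], [0.6084, 0.6251, -0.489, -0.7354], [-0.0178, 0.6267, 0.779, 1.2257], [0.0, 0.0, 0.0, 1.0]]
top 462.69087768908145 462.69087768908145 316.83202102472063 234.28126642278045 ['image', 'fx', 'fy', 'cx', 'cy', 'T']
[[-0.0181, 0.9945, -0.103, 0.4227], [-0.9996, -0.0159, 0.0228, 0.0342], [0.0211, 0.1033, 0.9944, 1.0472], [0.0, 0.0, 0.0, 1.0]]
{'clock': 0.1, 'qpos': array([7.11599551e+01, 1.38268391e+01, 2.20910384e-01, 7.65001607e+01,
       6.83535593e-04, 9.00017920e+01]), 'qd': array([ 0.03957762, -0.12463712,  0.13681189, -0.00395432,  0.0481102 ,
        0.05019883]), 'effort': array([ 6.54028991e-04, -3.73137331e+01,  2.53010505e+01,  1.08395156e-02,
        1.04341618e-04,  4.74719059e-06]), 'tcp_pos': array([0.16127968, 0.47268401, 0.23050757]), 'tcp_rot': array([[-9.46413685e-01,  3.22956292e-01, -6.09225790e-04],
       [ 3.22956866e-01,  9.46412070e-01, -1.74855434e-03],
       [ 1.18720140e-05, -1.85160941e-03, -9.99998286e-01]]), 'wrist_force': array([ 0.12049928,  0.19696551, -0.01718204]), 'wrist_torque': array([ 0.04120087, -0.01532099,  0.00714502]), 'finger_force': 0.0, 'grip_width': 0.08552039321653622}
```

View pics/top0.png

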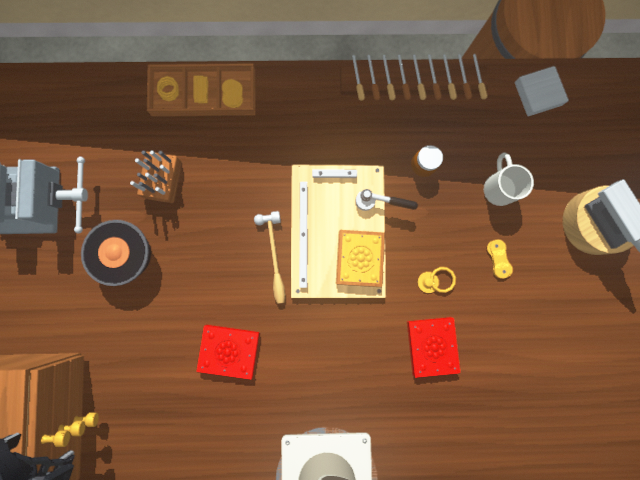

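View pics/scene0.png

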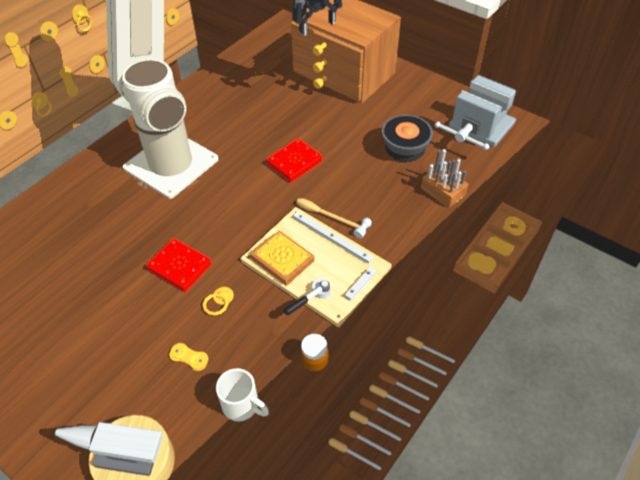

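The top view shows the brass-faced board at about (360,258) and the jig's plywood from (291,165) to (385,302). The far fence is at (335,173), the left fence at (304,235), the cam pivot at (367,199) and the grip at (400,203). Candidates for the board are orange/brass on the jig (360,258), red (228,352) and red (434,348); I choose the brass one on the jig and check it in a crop. Candidates for the lever: only the black grip at (400,203).

```bash
cat > h.py <<'E'
from station import *
import cv2,numpy as np
def proj(c,P):
    T=c["T"];p=(np.atleast_2d(P)-T[:3,3])@T[:3,:3]
    return np.c_[c["cx"]+c["fx"]*p[:,0]/-p[:,2],c["cy"]+c["fy"]*p[:,1]/p[:,2]]
def cast(c,uv,z):
    uv=np.atleast_2d(np.asarray(uv,float));d=np.c_[(uv[:,0]-c["cx"])/c["fx"],-(uv[:,1]-c["cy"])/c["fy"],-np.ones(len(uv))]@c["T"][:3,:3].T
    t=(z-c["T"][2,3])/d[:,2];return c["T"][:3,3]+d*t[:,None]
def big(m):
    m=cv2.morphologyEx(m,cv2.MORPH_OPEN,np.ones((3,3),np.uint8))
    cs,_=cv2.findContours(m,cv2.RETR_EXTERNAL,cv2.CHAIN_APPROX_NONE);return max(cs,key=cv2.contourArea)
E
python3 - <<'E'
from h import *
c=capture("top");im=c["image"];hsv=cv2.cvtColor(im,cv2.COLOR_RGB2HSV)
for p in [(300,290),(320,200),(304,235),(335,173),(360,245),(343,245),(400,203),(360,283)]: print(p,hsv[p[1],p[0]],im[p[1],p[0]])
roi=im[140:320,270:440];cv2.imwrite("pics/crop0.png",cv2.resize(roi,None,fx=3.3,fy=3.3,interpolation=cv2.INTER_CUBIC)[:,:,::-1])
E
```

```text
(300, 290) [ 19  91 199] [199 172 128]
(320, 200) [ 26  71 254] [254 245 183]
(304, 235) [ 17  11 167] [167 164 160]
(335, 173) [ 96   5 247] [242 246 247]
(360, 245) [ 24 165 250] [250 216  88]
(343, 245) [ 26 156 254] [254 233  99]
(400, 203) [14 81 76] [76 63 52]
(360, 283) [ 13 161 219] [219 141  81]
```

View pics/crop0.png

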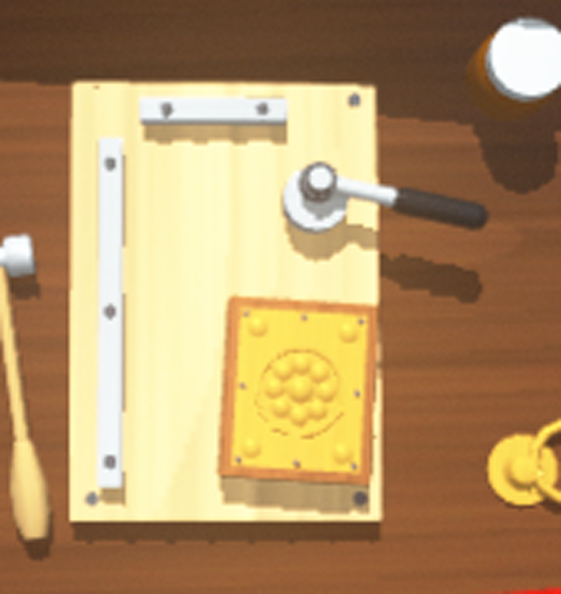

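The crop shows the nailed brass board lying on the plywood, about 4° skewed (crop 300,388 ≈ image 361,258). This is the one, not the red blocks. The lever is open and points right.

```bash
cat > meas.py <<'E'
from h import *
def jig(c):
    im=c["image"];hsv=cv2.cvtColor(im,cv2.COLOR_RGB2HSV)
    m=np.zeros(im.shape[:2],np.uint8);m[150:310,280:400]=255
    # base: plywood + steel + brass (bright things)
    ply=cv2.inRange(hsv,(15,30,150),(32,140,255))&m
    cn=big(cv2.morphologyEx(ply,cv2.MORPH_CLOSE,np.ones((5,5),np.uint8)));q=cv2.minAreaRect(cn)
    P=cast(c,cv2.boxPoints(q),0.018)
    st=cv2.inRange(hsv,(0,0,130),(179,40,255))&m
    out=[]
    for k in cv2.findContours(st,cv2.RETR_EXTERNAL,cv2.CHAIN_APPROX_NONE)[0]:
        if cv2.contourArea(k)>150: out.append((cv2.minAreaRect(k),cast(c,cv2.boxPoints(cv2.minAreaRect(k)),0.033)))
    return P,out
def brass(c):
    im=c["image"];hsv=cv2.cvtColor(im,cv2.COLOR_RGB2HSV)
    m=np.zeros(im.shape[:2],np.uint8);m[150:310,280:400]=255
    b=cv2.inRange(hsv,(8,141,120),(32,255,255))&m
    b=cv2.inRange(hsv,(19,141,120),(32,255,255))&m
    r=cv2.minAreaRect(big(cv2.morphologyEx(b,cv2.MORPH_CLOSE,np.ones((5,5),np.uint8))));return r,cast(c,cv2.boxPoints(r),0.044)
E
python3 - <<'E'
from meas import *
np.set_printoptions(precision=4,suppress=True)
c=capture("top")
P,o=jig(c);print("base",P[:,:2].tolist())
for r,p in o: print(r,p[:,:2].round(4).tolist())
r,p=brass(c);print("brass",r,p[:,:2].round(4).tolist(),p.mean(0))
e=p-np.roll(p,1,0);print(np.linalg.norm(e,axis=1),np.degrees(np.arctan2(e[:,1],e[:,0])))
E
```

```text
base [[0.3913156989171546, 0.06997429163039265], [0.690629374727452, 0.06626614472721104], [0.6879156098548806, -0.1478347948298805], [0.38740703482046634, -0.13778420550978798]]
((371.6551513671875, 197.13790893554688), (19.312314987182617, 33.4251594543457), 68.19859313964844) [[0.6159, -0.0703], [0.643, -0.1406], [0.6022, -0.1553], [0.5753, -0.0852]]
((302.8606262207031, 234.4938507080078), (7.268894672393799, 105.06244659423828), 0.5509039759635925) [[0.4131, 0.0524], [0.6457, 0.0469], [0.6453, 0.0307], [0.4126, 0.0366]]
((334.0, 173.0), (8.0, 44.0), 90.0) [[0.6747, 0.019], [0.6734, -0.0796], [0.6552, -0.0791], [0.6565, 0.0193]]
brass ((360.43646240234375, 257.7071533203125), (39.208892822265625, 48.24900817871094), 3.012787342071533) [[0.4249, -0.0362], [0.5295, -0.0442], [0.5236, -0.1298], [0.4189, -0.1209]] [ 0.4742 -0.0828  0.044 ]
[0.0849 0.1049 0.0858 0.105 ] [ 85.9692  -4.3626 -93.9373 175.1293]
```

Call:
{"fn": "arm_command", "kwargs": {
  "travel": [
    [0, 0, 0],
    [0, 0, 0],
    [0, 0, 0],
    [0, 0, 0],
    [0, 0, 0],
    [0, 0, 0],
    [0, 0, 0],
    [-53, 27, 0],
    [-53, 27, 0],
    [-53, 27, 0],
    [-53, 27, 0],
    [-53, 27, 0],
    [-53, 27, 0],
    [-53, 27, 0],
    [-53, 27, 0],
    [-53, 27, 0],
    [-53, 27, 0],
    [-53, 27, 0],
    [-53, 27, 0],
    [0, 0, 0]
  ],
  "angular": [
    [0, 0, 0.18],
    [0, 0, 0.18],
    [0, 0, 0.18],
    [0, 0, 0.18],
    [0, 0, 0.18],
    [0, 0, 0.18],
    [0, 0, 0.177],
    [0, 0, 0],
    [0, 0, 0],
    [0, 0, 0],
    [0, 0, 0],
    [0, 0, 0],
    [0, 0, 0],
    [0, 0, 0],
    [0, 0, 0],
    [0, 0, 0],
    [0, 0, 0],
    [0, 0, 0],
    [0, 0, 0],
    [0, 0, 0]
  ],
  "claw": [0, 0, 0, 0, 0, 0, 0, 0, 0, 0, 0, 0, 0, 0, 0, 0, 0, 0, 0, 0]
}}

```text
clock: 2.7
tcp_pos: [0.4768, -0.1709, 0.2301]
tcp_rot: [[0.02, 1.0, -0.001], [1.0, -0.02, -0.0], [-0.0, -0.001, -1.0]]
wrist_force: [0.8, 1.3, -0.7]
grip_width: 0.0425
finger_force: 0.0
```

Call:
{"fn": "arm_command", "kwargs": {
  "travel": [
    [0, 0, 50],
    [0, 0, 50],
    [0, 0, 50],
    [0, 0, 40],
    [0, 0, 17],
    [0, 0, 0],
    [8, 0, 0],
    [8, 0, 0],
    [5, 0, 0],
    [5, 0, 0],
    [0, 0, 0]
  ],
  "angular": [
    [0, 0, 0],
    [0, 0, 0],
    [0, 0, 0],
    [0, 0, 0],
    [0, 0, 0],
    [0, 0, 0],
    [0, 0, 0],
    [0, 0, 0],
    [0, 0, 0],
    [0, 0, 0],
    [0, 0, 0]
  ],
  "claw": [0, 0, 0, 0, 0, 0, 0, 0, 0, 0, 0]
}}

```text
clock: 4.08
tcp_pos: [0.4768, -0.1414, 0.0248]
tcp_rot: [[0.014, 1.0, 0.001], [1.0, -0.014, -0.0], [-0.0, 0.001, -1.0]]
wrist_force: [0.5, -0.1, 0.3]
grip_width: 0.0429
finger_force: 0.3
```

```bash
cat > look.py <<'E'
import sys
from meas import *
np.set_printoptions(precision=4,suppress=True)
c=capture("top");n=sys.argv[1]
roi=c["image"][140:320,270:440];cv2.imwrite(f"pics/{n}.png",cv2.resize(roi,None,fx=3.3,fy=3.3,interpolation=cv2.INTER_CUBIC)[:,:,::-1])
r,p=brass(c);print("brass",r,p.mean(0),p[:,:2].tolist());o=get_obs();print(o["wrist_force"],o["tcp_pos"])
E
python3 look.py a1
```

```text
brass ((359.0, 258.5), (47.0, 38.0), 90.0) [ 0.4725 -0.0796  0.044 ] [[0.5242394260894117, -0.0394094286031461], [0.5229088906104277, -0.12258139977113856], [0.4207417574802543, -0.1193252838566596], [0.4222345603632433, -0.03702856929767033]]
[-0.555  -0.3068 -0.457 ] [ 0.4764 -0.1414  0.0245]
```

View pics/a1.png

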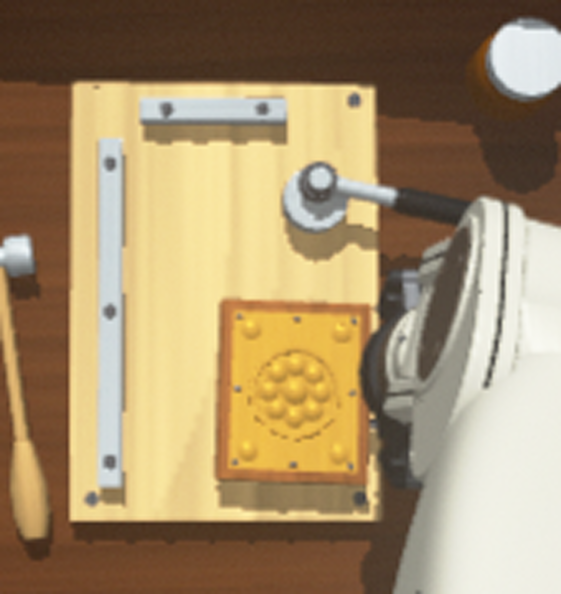

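The picture shows the fingers at (375,390) in the crop, touching the board's right side. The board has already turned nearly square; the lever is untouched.

Call:
{"fn": "arm_command", "kwargs": {
  "travel": [
    [5, 0, 0],
    [5, 0, 0],
    [5, 0, 0],
    [5, 0, 0],
    [5, 0, 0],
    [5, 0, 0],
    [5, 0, 0],
    [5, 0, 0],
    [5, 0, 0],
    [5, 0, 0],
    [5, 0, 0],
    [2, 0, 0],
    [0, 0, 0]
  ],
  "angular": [
    [0, 0, 0],
    [0, 0, 0],
    [0, 0, 0],
    [0, 0, 0],
    [0, 0, 0],
    [0, 0, 0],
    [0, 0, 0],
    [0, 0, 0],
    [0, 0, 0],
    [0, 0, 0],
    [0, 0, 0],
    [0, 0, 0],
    [0, 0, 0]
  ],
  "claw": [0, 0, 0, 0, 0, 0, 0, 0, 0, 0, 0, 0, 0]
}}

```text
clock: 5.75
tcp_pos: [0.477, -0.084, 0.0241]
tcp_rot: [[0.015, 1.0, -0.0], [1.0, -0.015, 0.001], [0.001, -0.0, -1.0]]
wrist_force: [0.5, -1.8, 0.1]
grip_width: 0.0428
finger_force: 0.7
```

Call:
{"fn": "arm_command", "kwargs": {
  "travel": [
    [2, 0, 0],
    [2, 0, 0],
    [0, 0, 0]
  ],
  "angular": [
    [0, 0, 0],
    [0, 0, 0],
    [0, 0, 0]
  ],
  "claw": [0, 0, 0]
}}

```text
clock: 6.12
tcp_pos: [0.4769, -0.0802, 0.0241]
tcp_rot: [[0.015, 1.0, -0.001], [1.0, -0.015, 0.001], [0.001, -0.001, -1.0]]
wrist_force: [0.2, -1.6, 1.0]
grip_width: 0.0427
finger_force: 0.8
```

Call:
{"fn": "arm_command", "kwargs": {
  "travel": [
    [2, 0, 0],
    [1, 0, 0],
    [1, 0, 0],
    [0, 0, 0]
  ],
  "angular": [
    [0, 0, 0],
    [0, 0, 0],
    [0, 0, 0],
    [0, 0, 0]
  ],
  "claw": [0, 0, 0, 0]
}}

```text
clock: 6.62
tcp_pos: [0.477, -0.0763, 0.0241]
tcp_rot: [[0.015, 1.0, -0.0], [1.0, -0.015, 0.001], [0.001, -0.0, -1.0]]
wrist_force: [-0.0, 0.3, -1.4]
grip_width: 0.0428
finger_force: 0.6
```

Call:
{"fn": "arm_command", "kwargs": {
  "travel": [
    [1, 0, 0],
    [1, 0, 0],
    [0, 0, 0]
  ],
  "angular": [
    [0, 0, 0],
    [0, 0, 0],
    [0, 0, 0]
  ],
  "claw": [0, 0, 0]
}}

```text
clock: 7.0
tcp_pos: [0.4767, -0.076, 0.0242]
tcp_rot: [[0.016, 1.0, -0.001], [1.0, -0.016, -0.003], [-0.003, -0.001, -1.0]]
wrist_force: [-1.5, -6.6, -0.7]
grip_width: 0.0428
finger_force: 3.3
```

```bash
python3 look.py a2
```

```text
brass ((329.4999694824219, 259.5), (46.99999237060547, 36.99999237060547), 90.0) [ 0.4715 -0.0154  0.044 ] [[0.5230616486588491, 0.023906126133084443], [0.5217662024463756, -0.05684002131606457], [0.41977285959313815, -0.05427654832183573], [0.4212257697448203, 0.02562232105735045]]
[-1.291 -6.459 -0.202] [ 0.4768 -0.0761  0.0242]
```

View pics/a2.png

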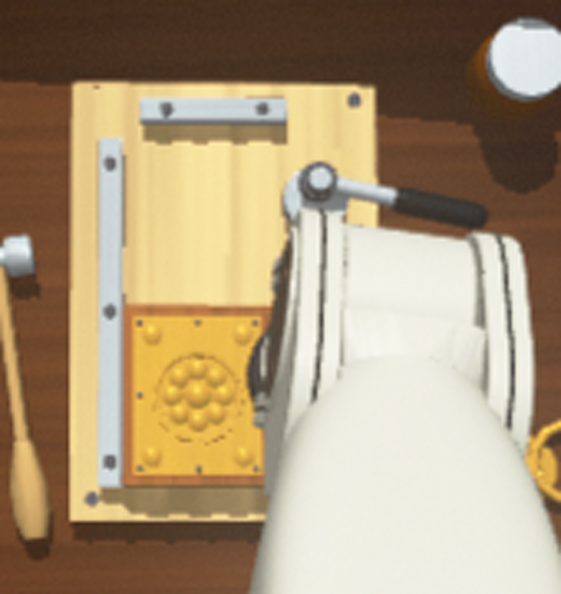

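The board lies flush along the left fence (crop 123,395), square, with 6.6 N on the fingers. Next I go round to the near side.

Call:
{"fn": "arm_command", "kwargs": {
  "travel": [
    [-15, 0, 0],
    [-15, 0, 0],
    [0, 0, -50],
    [0, 0, -50],
    [0, 0, 0],
    [0, 0, 0],
    [0, 0, 0],
    [0, 0, 0],
    [0, 0, 0],
    [0, 0, 0],
    [0, 0, 0],
    [0, 0, 0],
    [0, 0, 0],
    [34, 30, 0],
    [33, 30, 0],
    [33, 30, 0],
    [0, 0, 0]
  ],
  "angular": [
    [0, 0, 0],
    [0, 0, 0],
    [0, 0, 0],
    [0, 0, 0],
    [0, 0, -0.175],
    [0, 0, -0.175],
    [0, 0, -0.175],
    [0, 0, -0.174],
    [0, 0, -0.174],
    [0, 0, -0.174],
    [0, 0, -0.174],
    [0, 0, -0.175],
    [0, 0, -0.175],
    [0, 0, 0],
    [0, 0, 0],
    [0, 0, 0],
    [0, 0, 0]
  ],
  "claw": [0, 0, 0, 0, 0, 0, 0, 0, 0, 0, 0, 0, 0, 0, 0, 0, 0]
}}

```text
clock: 9.18
tcp_pos: [0.3757, -0.0122, 0.1242]
tcp_rot: [[-1.0, 0.012, -0.002], [0.012, 1.0, 0.001], [0.002, 0.001, -1.0]]
wrist_force: [0.3, -1.0, -1.1]
grip_width: 0.0427
finger_force: 0.0
```

Call:
{"fn": "arm_command", "kwargs": {
  "travel": [
    [0, -3, 50],
    [0, 0, 40],
    [0, 0, 10],
    [-8, 0, 0],
    [-8, 0, 0],
    [-6, 0, 0],
    [-5, 0, 0],
    [-5, 0, 0],
    [-5, 0, 0],
    [-5, 0, 0],
    [-5, 0, 0],
    [-5, 0, 0],
    [-5, 0, 0],
    [-5, 0, 0],
    [-5, 0, 0],
    [0, 0, 0]
  ],
  "angular": [
    [0, 0, 0],
    [0, 0, 0],
    [0, 0, 0],
    [0, 0, 0],
    [0, 0, 0],
    [0, 0, 0],
    [0, 0, 0],
    [0, 0, 0],
    [0, 0, 0],
    [0, 0, 0],
    [0, 0, 0],
    [0, 0, 0],
    [0, 0, 0],
    [0, 0, 0],
    [0, 0, 0],
    [0, 0, 0]
  ],
  "claw": [0, 0, 0, 0, 0, 0, 0, 0, 0, 0, 0, 0, 0, 0, 0, 0]
}}

```text
clock: 11.18
tcp_pos: [0.4466, -0.0169, 0.0244]
tcp_rot: [[-1.0, 0.015, 0.002], [0.015, 1.0, 0.0], [-0.002, 0.0, -1.0]]
wrist_force: [-0.3, 0.0, 0.0]
grip_width: 0.0428
finger_force: 0.3
```

Call:
{"fn": "arm_command", "kwargs": {
  "travel": [
    [-5, 0, 0],
    [-5, 0, 0],
    [-5, 0, 0],
    [-5, 0, 0],
    [-5, 0, 0],
    [-5, 0, 0],
    [-5, 0, 0],
    [-5, 0, 0],
    [-5, 0, 0],
    [0, 0, 0]
  ],
  "angular": [
    [0, 0, 0],
    [0, 0, 0],
    [0, 0, 0],
    [0, 0, 0],
    [0, 0, 0],
    [0, 0, 0],
    [0, 0, 0],
    [0, 0, 0],
    [0, 0, 0],
    [0, 0, 0]
  ],
  "claw": [0, 0, 0, 0, 0, 0, 0, 0, 0, 0]
}}

```text
clock: 12.42
tcp_pos: [0.4914, -0.0177, 0.0245]
tcp_rot: [[-1.0, 0.015, 0.002], [0.015, 1.0, 0.0], [-0.002, 0.0, -1.0]]
wrist_force: [-0.4, 0.3, -0.2]
grip_width: 0.0422
finger_force: 0.0
```

Call:
{"fn": "arm_command", "kwargs": {
  "travel": [
    [-5, 0, 0],
    [-5, 0, 0],
    [-5, 0, 0],
    [-5, 0, 0],
    [-5, 0, 0],
    [-5, 0, 0],
    [0, 0, 0]
  ],
  "angular": [
    [0, 0, 0],
    [0, 0, 0],
    [0, 0, 0],
    [0, 0, 0],
    [0, 0, 0],
    [0, 0, 0],
    [0, 0, 0]
  ],
  "claw": [0, 0, 0, 0, 0, 0, 0]
}}

```text
clock: 13.3
tcp_pos: [0.5215, -0.0182, 0.0244]
tcp_rot: [[-1.0, 0.015, 0.002], [0.015, 1.0, 0.0], [-0.002, 0.0, -1.0]]
wrist_force: [-0.4, -0.9, -0.3]
grip_width: 0.0428
finger_force: 0.0
```

```bash
python3 look.py a3
```

```text
Traceback (most recent call last):
  File "look.py", line 6, in <module>
    r,p=brass(c);print("brass",r,p.mean(0),p[:,:2].tolist());o=get_obs();print(o["wrist_force"],o["tcp_pos"])
        ~~~~~^^^
  File "meas.py", line 19, in brass
    r=cv2.minAreaRect(big(cv2.morphologyEx(b,cv2.MORPH_CLOSE,np.ones((5,5),np.uint8))));return r,cast(c,cv2.boxPoints(r),0.044)
                      ~~~^^^^^^^^^^^^^^^^^^^^^^^^^^^^^^^^^^^^^^^^^^^^^^^^^^^^^^^^^^^^^
  File "h.py", line 11, in big
    cs,_=cv2.findContours(m,cv2.RETR_EXTERNAL,cv2.CHAIN_APPROX_NONE);return max(cs,key=cv2.contourArea)
                                                                            ~~~^^^^^^^^^^^^^^^^^^^^^^^^
ValueError: max() iterable argument is empty
```

View pics/a3.png

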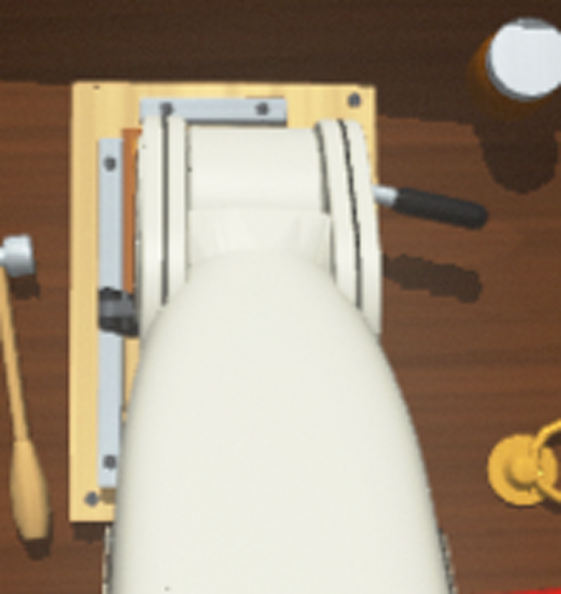

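The arm hides the board, but its left rim at (130,130) in the crop is close to the far fence. I creep on by force.

Call:
{"fn": "arm_command", "kwargs": {
  "travel": [
    [-2, 0, 0],
    [-2, 0, 0],
    [-1, 0, 0],
    [-1, 0, 0],
    [0, 0, 0]
  ],
  "angular": [
    [0, 0, 0],
    [0, 0, 0],
    [0, 0, 0],
    [0, 0, 0],
    [0, 0, 0]
  ],
  "claw": [0, 0, 0, 0, 0]
}}

```text
clock: 13.98
tcp_pos: [0.5263, -0.0183, 0.0242]
tcp_rot: [[-1.0, 0.015, 0.0], [0.015, 1.0, 0.0], [-0.0, 0.0, -1.0]]
wrist_force: [-1.8, 0.1, -0.1]
grip_width: 0.043
finger_force: 0.8
```

Call:
{"fn": "arm_command", "kwargs": {
  "travel": [
    [-1, 0, 0],
    [-1, 0, 0],
    [0, 0, 0]
  ],
  "angular": [
    [0, 0, 0],
    [0, 0, 0],
    [0, 0, 0]
  ],
  "claw": [0, 0, 0]
}}

```text
clock: 14.35
tcp_pos: [0.5284, -0.0183, 0.0242]
tcp_rot: [[-1.0, 0.015, 0.0], [0.015, 1.0, -0.0], [-0.0, 0.0, -1.0]]
wrist_force: [-1.9, -0.0, -0.9]
grip_width: 0.0426
finger_force: 0.6
```

Call:
{"fn": "arm_command", "kwargs": {
  "travel": [
    [-1, 0, 0],
    [-1, 0, 0],
    [0, 0, 0]
  ],
  "angular": [
    [0, 0, 0],
    [0, 0, 0],
    [0, 0, 0]
  ],
  "claw": [0, 0, 0]
}}

```text
clock: 14.72
tcp_pos: [0.5284, -0.0183, 0.0243]
tcp_rot: [[-1.0, 0.015, -0.003], [0.015, 1.0, 0.0], [0.003, 0.0, -1.0]]
wrist_force: [-5.6, 0.1, 4.0]
grip_width: 0.0427
finger_force: 3.1
```

Call:
{"fn": "arm_command", "kwargs": {
  "travel": [
    [-0.5, 0, 0],
    [-0.5, 0, 0],
    [0, 0, 0]
  ],
  "angular": [
    [0, 0, 0],
    [0, 0, 0],
    [0, 0, 0]
  ],
  "claw": [0, 0, 0]
}}

```text
clock: 15.1
tcp_pos: [0.5284, -0.0183, 0.0243]
tcp_rot: [[-1.0, 0.015, -0.005], [0.015, 1.0, 0.0], [0.005, 0.0, -1.0]]
wrist_force: [-7.7, 0.1, 6.1]
grip_width: 0.0427
finger_force: 4.3
```

Firm contact with the far fence at tcp x 0.528, repeatable, 7.7 N. I back off, then press the board's right side once more to confirm the left fence.

Call:
{"fn": "arm_command", "kwargs": {
  "travel": [
    [15, 0, 0],
    [15, 0, 0],
    [0, 0, -40],
    [0, 0, -40],
    [-27, -42, 0],
    [-28, -42, 0],
    [0, 0, 0],
    [0, 0, 40],
    [0, 0, 40],
    [0, 0, 0]
  ],
  "angular": [
    [0, 0, 0],
    [0, 0, 0],
    [0, 0, 0],
    [0, 0, 0],
    [0, 0, 0],
    [0, 0, 0],
    [0, 0, 0],
    [0, 0, 0],
    [0, 0, 0],
    [0, 0, 0]
  ],
  "claw": [0, 0, 1, 1, 1, 1, 1, 1, 1, 1]
}}

```text
clock: 16.35
tcp_pos: [0.5518, -0.1016, 0.0215]
tcp_rot: [[-1.0, 0.014, -0.007], [0.014, 1.0, 0.002], [0.007, 0.001, -1.0]]
wrist_force: [-0.0, 0.1, 0.4]
grip_width: -0.0
finger_force: 0.0
```

Call:
{"fn": "arm_command", "kwargs": {
  "travel": [
    [0, 4, 0],
    [0, 4, 0],
    [0, 4, 0],
    [0, 2, 0],
    [0, 0, 0]
  ],
  "angular": [
    [0, 0, 0],
    [0, 0, 0],
    [0, 0, 0],
    [0, 0, 0],
    [0, 0, 0]
  ],
  "claw": [1, 1, 1, 1, 1]
}}

```text
clock: 16.98
tcp_pos: [0.5552, -0.0885, 0.0246]
tcp_rot: [[-1.0, 0.014, 0.0], [0.014, 1.0, -0.0], [-0.0, -0.0, -1.0]]
wrist_force: [0.4, 1.0, 0.5]
grip_width: -0.0001
finger_force: 0.0
```

Call:
{"fn": "arm_command", "kwargs": {
  "travel": [
    [0, 2, 0],
    [0, 2, 0],
    [0, 1, 0],
    [0, 0, 0]
  ],
  "angular": [
    [0, 0, 0],
    [0, 0, 0],
    [0, 0, 0],
    [0, 0, 0]
  ],
  "claw": [1, 1, 1, 1]
}}

```text
clock: 17.48
tcp_pos: [0.5551, -0.0837, 0.0243]
tcp_rot: [[-1.0, 0.015, -0.0], [0.015, 1.0, -0.0], [0.0, -0.0, -1.0]]
wrist_force: [0.1, -0.4, 0.9]
grip_width: 0.0001
finger_force: 0.0
```

Call:
{"fn": "arm_command", "kwargs": {
  "travel": [
    [0, 1, 0],
    [0, 1, 0],
    [0, 0, 0]
  ],
  "angular": [
    [0, 0, 0],
    [0, 0, 0],
    [0, 0, 0]
  ],
  "claw": [1, 1, 1]
}}

```text
clock: 17.85
tcp_pos: [0.5552, -0.0817, 0.0243]
tcp_rot: [[-1.0, 0.015, 0.0], [0.015, 1.0, -0.0], [-0.0, -0.0, -1.0]]
wrist_force: [0.4, 0.2, 0.2]
grip_width: 0.0001
finger_force: 0.0
```

Call:
{"fn": "arm_command", "kwargs": {
  "travel": [
    [0, 1, 0],
    [0, 1, 0],
    [0, 1, 0],
    [0, 0, 0]
  ],
  "angular": [
    [0, 0, 0],
    [0, 0, 0],
    [0, 0, 0],
    [0, 0, 0]
  ],
  "claw": [1, 1, 1, 1]
}}

```text
clock: 18.35
tcp_pos: [0.5551, -0.0801, 0.0243]
tcp_rot: [[-1.0, 0.016, -0.0], [0.016, 1.0, -0.003], [0.0, -0.003, -1.0]]
wrist_force: [-1.3, -4.5, -0.3]
grip_width: -0.0002
finger_force: 2.4
```

Call:
{"fn": "arm_command", "kwargs": {
  "travel": [
    [0, 1, 0],
    [0, 1, 0],
    [0, 0, 0]
  ],
  "angular": [
    [0, 0, 0],
    [0, 0, 0],
    [0, 0, 0]
  ],
  "claw": [1, 1, 1]
}}

```text
clock: 18.73
tcp_pos: [0.5551, -0.08, 0.0244]
tcp_rot: [[-1.0, 0.017, -0.0], [0.017, 1.0, -0.006], [0.0, -0.006, -1.0]]
wrist_force: [-0.5, -9.6, -0.2]
grip_width: -0.0004
finger_force: 4.9
```

Call:
{"fn": "arm_command", "kwargs": {
  "travel": [
    [0, -10, 0],
    [0, -8, 0],
    [0, 0, -50],
    [0, 0, -50],
    [0, 0, 0],
    [0, 0, 0],
    [0, 0, 0],
    [0, 0, 0],
    [0, 0, 0],
    [0, 0, 0],
    [0, 0, 0],
    [0, 0, 0],
    [0, 0, 0]
  ],
  "angular": [
    [0, 0, 0],
    [0, 0, 0],
    [0, 0, 0],
    [0, 0, 0],
    [0, 0, -0.171],
    [0, 0, -0.171],
    [0, 0, -0.171],
    [0, 0, -0.171],
    [0, 0, -0.171],
    [0, 0, -0.171],
    [0, 0, -0.171],
    [0, 0, -0.171],
    [0, 0, 0]
  ],
  "claw": [0.5, 0.5, 0.1, 0, 0, 0, 0, 0, 0, 0, 0, 0, 0]
}}

```text
clock: 20.35
tcp_pos: [0.555, -0.0941, 0.1242]
tcp_rot: [[-0.217, -0.976, 0.0], [-0.976, 0.217, 0.001], [-0.001, 0.0, -1.0]]
wrist_force: [0.2, -0.2, 0.3]
grip_width: 0.0428
finger_force: 0.0
```

Run:
```python
from h import *
im=cv2.imread("pics/top0.png")[:,:,::-1];c=capture("top")
hsv=cv2.cvtColor(np.ascontiguousarray(im),cv2.COLOR_RGB2HSV);m=cv2.inRange(hsv,(0,0,0),(179,110,90));k=np.zeros_like(m);k[190:215,385:425]=255;m&=k
cn=big(m);r=cv2.minAreaRect(cn);b=cast(c,cv2.boxPoints(r),.05);print(r,b[:,:2].round(4).tolist(),b.mean(0))
print("pivot",cast(c,(270+318/3.3,140+182/3.3),.06))
a=np.radians(-.9);R=np.array([[np.cos(a),-np.sin(a)],[np.sin(a),np.cos(a)]])
print([(np.array([.659,.0315])+R@p).round(4) for p in [(-.045,-.131),(-.061,-.209),(-.125,-.129)]])
o=get_obs();print(o["tcp_pos"],np.degrees(np.arctan2(o["tcp_rot"][1,1],o["tcp_rot"][0,1])),o["qpos"])
c=capture("scene");cv2.imwrite("pics/s1.png",cv2.resize(c["image"][180:340,230:410],None,fx=3.3,fy=3.3)[:,:,::-1])
```

```text
((403.71173095703125, 202.5470428466797), (25.923192977905273, 7.0502400398254395), 12.528807640075684) [[0.5919, -0.1509], [0.6071, -0.1548], [0.5938, -0.21], [0.5786, -0.2061]] [ 0.5928846  -0.18043904  0.05      ]
pivot [[ 0.60859176 -0.09753001  0.06      ]]
[array([ 0.6119, -0.0988]), array([ 0.5947, -0.1765]), array([ 0.532 , -0.0955])]
[ 0.55497921 -0.09426493  0.1242474 ] 167.39320874572687 [-9.66477536e+00  2.46409340e+01 -6.42524109e-01  6.47259979e+01
  4.62047875e-02 -8.70579832e+01]
```

View pics/s1.png

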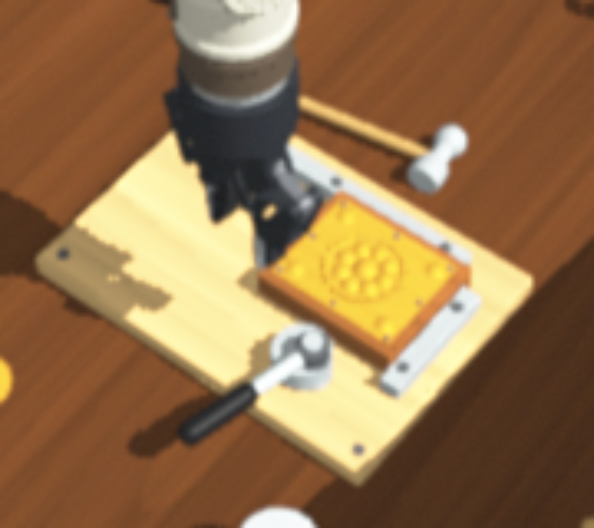

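The board sits in the corner against both fences, and the lever at crop (220,410) is still open. The fingers now go over the grip, about 95 mm from the pivot.

Call:
{"fn": "arm_command", "kwargs": {
  "travel": [
    [29, -19, 0],
    [29, -18, 0],
    [29, -18, 0],
    [0, 0, 0],
    [0, 0, 30],
    [0, 0, 20],
    [0, 0, 0]
  ],
  "angular": [
    [0, 0, 0],
    [0, 0, 0],
    [0, 0, 0],
    [0, 0, 0],
    [0, 0, 0],
    [0, 0, 0],
    [0, 0, 0]
  ],
  "claw": [0, 0, 0, 0, 0, 0, 0]
}}

```text
clock: 21.32
tcp_pos: [0.588, -0.1901, 0.0723]
tcp_rot: [[-0.216, -0.976, -0.005], [-0.976, 0.216, 0.002], [-0.001, 0.005, -1.0]]
wrist_force: [-0.7, 0.1, 0.4]
grip_width: 0.0429
finger_force: 0.0
```

Run:
```python
from h import *
c=capture("wrist");cv2.imwrite("pics/w1.png",c["image"][:,:,::-1])
print(proj(c,[[.590,-.191,.05],[.611,-.099,.06]]),get_obs()["tcp_pos"])
```

```text
[[307.7690032  279.09485303]
 [307.16820383 453.35362518]] [ 0.58914768 -0.19049446  0.07380297]
```

View pics/w1.png

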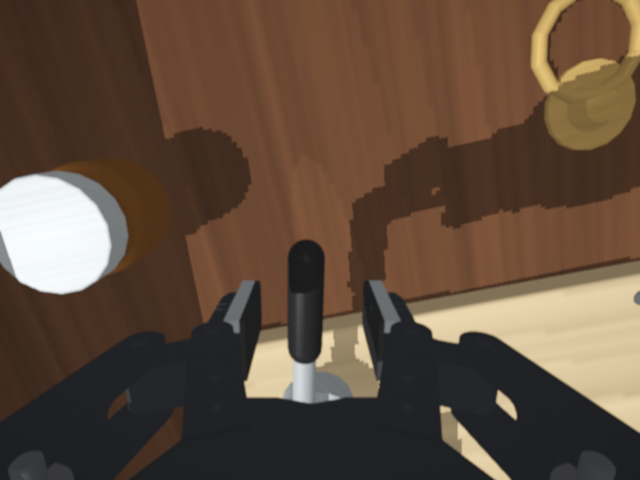

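The wrist view shows the black grip (columns 289–323, tip at row 243) centred between the pads (columns 258 and 366). I lower over it and start the sweep.

Call:
{"fn": "arm_command", "kwargs": {
  "travel": [
    [0, 0, 22],
    [0, 0, 20],
    [0, 0, 0],
    [0, 0, 0],
    [-0.5, 9.5, 0],
    [-0.5, 9.5, 0],
    [-0.5, 9.5, 0],
    [-0.5, 9.5, 0],
    [0, 0, 0]
  ],
  "angular": [
    [0, 0, 0],
    [0, 0, 0],
    [0, 0, 0],
    [0, 0, 0],
    [0, 0, 0.1],
    [0, 0, 0.1],
    [0, 0, 0.1],
    [0, 0, 0.1],
    [0, 0, 0]
  ],
  "claw": [0, 0, 0.4, 0.4, 0.4, 0.4, 0.4, 0.4, 0.4]
}}

```text
clock: 22.5
tcp_pos: [0.5561, -0.1762, 0.034]
tcp_rot: [[-0.578, -0.816, 0.002], [-0.816, 0.578, -0.001], [-0.001, -0.002, -1.0]]
wrist_force: [0.4, 0.2, -1.1]
grip_width: 0.0255
finger_force: 0.0
```

```bash
cat > r.py <<'E'
from h import *
o=get_obs();p=o["tcp_pos"][:2]-[.611,-.099];a=np.radians(-.9)
d=np.array([[np.cos(a),np.sin(a)],[-np.sin(a),np.cos(a)]])@p
print("r",np.hypot(*d),"q",np.arctan2(-d[0],-d[1])-.2,"toolq",np.arctan2(-(o["tcp_rot"][0,0]),-o["tcp_rot"][1,0])-.2+a,o["tcp_pos"],o["wrist_force"],o["qpos"].round(0))
E
python3 r.py
```

```text
r 0.09470045880986895 q 0.40209416120615454 toolq 0.4005490077293467 [ 0.55614524 -0.17619541  0.03400252] [ 0.35728657  0.21548162 -1.07377397] [-18.  32.  -4.  54.  -0. -72.]
```

Call:
{"fn": "arm_command", "kwargs": {
  "travel": [
    [-0.5, 9.5, 0],
    [-0.5, 9.5, 0],
    [-0.5, 9.5, 0],
    [-0.5, 9.5, 0],
    [-0.5, 9.5, 0],
    [-0.5, 9.5, 0],
    [-0.5, 9.5, 0],
    [-0.5, 9.5, 0],
    [0, 0, 0]
  ],
  "angular": [
    [0, 0, 0.1],
    [0, 0, 0.1],
    [0, 0, 0.1],
    [0, 0, 0.1],
    [0, 0, 0.1],
    [0, 0, 0.1],
    [0, 0, 0.1],
    [0, 0, 0.1],
    [0, 0, 0]
  ],
  "claw": [0.4, 0.4, 0.4, 0.4, 0.4, 0.4, 0.4, 0.4, 0.4]
}}

```text
clock: 23.62
tcp_pos: [0.5175, -0.1129, 0.0332]
tcp_rot: [[-0.988, -0.156, 0.002], [-0.156, 0.988, -0.0], [-0.002, -0.001, -1.0]]
wrist_force: [-0.4, 0.1, 0.1]
grip_width: 0.0255
finger_force: 0.0
```

```bash
python3 r.py
```

```text
r 0.0945073132316928 q 1.2079832151263266 toolq 1.1986627420475433 [ 0.51751341 -0.11285243  0.03323317] [-0.44657121  0.11985468  0.05436984] [-12.  27. -13.  50.   0. -21.]
```

Call:
{"fn": "arm_command", "kwargs": {
  "travel": [
    [-0.1, 5, 0],
    [-0.1, 5, 0],
    [-0.1, 5, 0],
    [-0.1, 5, 0],
    [0, 0, 0]
  ],
  "angular": [
    [0, 0, 0.05],
    [0, 0, 0.05],
    [0, 0, 0.05],
    [0, 0, 0.05],
    [0, 0, 0]
  ],
  "claw": [0.4, 0.4, 0.4, 0.4, 0.4]
}}

```text
clock: 24.25
tcp_pos: [0.5165, -0.0943, 0.033]
tcp_rot: [[-0.999, 0.045, 0.002], [0.045, 0.999, -0.002], [-0.002, -0.002, -1.0]]
wrist_force: [0.6, -3.6, 2.4]
grip_width: 0.0259
finger_force: 1.9
```

```bash
python3 r.py
```

```text
r 0.09466324004061678 q 1.4049805849663253 toolq 1.399864780067039 [ 0.51645455 -0.094279    0.03301079] [ 0.57519488 -3.55534404  2.37437169] [-10.  26. -14.  50.  -0.  -8.]
```

Call:
{"fn": "arm_command", "kwargs": {
  "travel": [
    [0, 3, 0],
    [0, 3, 0],
    [0, 3, 0],
    [0, 2, 0],
    [0, 0, 0]
  ],
  "angular": [
    [0, 0, 0.03],
    [0, 0, 0.03],
    [0, 0, 0.03],
    [0, 0, 0.02],
    [0, 0, 0]
  ],
  "claw": [0.4, 0.4, 0.4, 0.4, 0.4]
}}

```text
clock: 24.88
tcp_pos: [0.5174, -0.0843, 0.033]
tcp_rot: [[-0.988, 0.156, 0.002], [0.156, 0.988, -0.004], [-0.003, -0.004, -1.0]]
wrist_force: [1.3, -7.9, 1.3]
grip_width: 0.0256
finger_force: 3.4
```

```bash
python3 r.py
```

```text
r 0.09469809224261477 q 1.5109378025940692 toolq 1.5115813677585759 [ 0.51744965 -0.08430103  0.03302318] [ 1.27697917 -7.92283674  1.31250418] [ -9.  26. -14.  50.  -0.  -0.]
```

Call:
{"fn": "arm_command", "kwargs": {
  "travel": [
    [0, -3.5, 0],
    [0, 0, 0],
    [0, 0, -40],
    [0, 0, -50],
    [0, 0, -50],
    [40, -40, 0],
    [40, -40, 0],
    [40, -40, 0],
    [0, -40, 0],
    [0, -40, 0],
    [0, 0, 0]
  ],
  "angular": [
    [0, 0, 0],
    [0, 0, 0],
    [0, 0, 0],
    [0, 0, 0],
    [0, 0, 0],
    [0, 0, 0],
    [0, 0, 0],
    [0, 0, 0],
    [0, 0, 0],
    [0, 0, 0],
    [0, 0, 0]
  ],
  "claw": [0.3, 0.3, 0.3, 0.3, 0.3, 0.3, 0.3, 0.3, 0.3, 0.3, 0.3]
}}

```text
clock: 26.25
tcp_pos: [0.3657, -0.266, 0.1722]
tcp_rot: [[-0.987, 0.159, 0.001], [0.159, 0.987, 0.0], [-0.0, 0.0, -1.0]]
wrist_force: [-0.6, 1.0, -1.2]
grip_width: 0.0298
finger_force: 0.0
```

```bash
python3 look.py a5
python3 - <<'E'
from h import *
im=cv2.imread("pics/a5.png");c=capture("top");im=c["image"]
hsv=cv2.cvtColor(im,cv2.COLOR_RGB2HSV);m=cv2.inRange(hsv,(0,0,0),(179,110,90));k=np.zeros_like(m);k[195:260,340:385]=255;m&=k
r=cv2.minAreaRect(big(m));b=cast(c,cv2.boxPoints(r),.05);d=b.mean(0)[:2]-[.611,-.099]
print(r,b.mean(0),"q",np.arctan2(-d[0]+.0157*d[1],-d[1]-.0157*d[0])-.2)
E
```

```text
brass ((329.0, 202.0), (46.0, 38.0), 90.0) [ 0.5978 -0.017   0.044 ] [[0.6495147900714858, 0.02398236168129262], [0.6483903142238274, -0.06002262497642606], [0.5459490610908803, -0.05744789362582202], [0.547240572462085, 0.025683096822802898]]
[0.2262 0.143  0.3356] [ 0.3657 -0.2647  0.172 ]
((363.5, 231.5), (27.0, 7.0), 90.0) [ 0.53054879 -0.09028551  0.05      ] q 1.4629970526917853
```

View pics/a5.png

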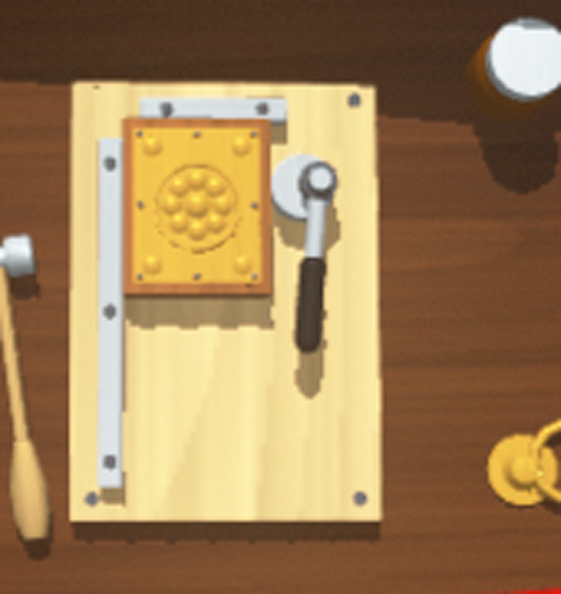

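The board sits square against both fences (crop 197,205). The cam bears on its right side at (272,190), and the lever is locked at about q 1.46.

```bash
python3 -c "
from station import *
print(sign_off())"
```

```text
the job is handed in; nothing more can be done
None
```

The board is pushed home in the corner, tight against both fences, and the cam lever is locked at about 1.46 rad; the job was handed in at about 26 s of the 64 s allowed, with the robot clear of everything.

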